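# Spot-check the sandwich press, then hold its lid at 45 degrees

## Robot

A 6-joint arm with a two-finger parallel gripper is mounted at the origin on a cart in front of the work surface, level with it; the furniture and walls round the work are solid. World frame = base frame: x ahead of the robot, y to its left, z up, the work surface at z = 0. Lengths are in m, angles in rad, forces in N, time in s.
With the tool pointing down it reaches from about 0.35 to 0.775 m from the base axis. Payload 7.3 kg.
Tool frame: the origin (TCP) lies between the finger pads; the fingertips stand 8 mm ahead of it and the grasp point (between the pads) lies 11 mm behind it (robot.nose_length is the distance from the TCP to the fingertips, in m); z points along the fingers, y is the line along which they close (so a half turn about z gives the same grasp; the last joint's range is limited). The gripper opens to 92 mm and grips with 3 to 60 N. Pads are 19 mm wide; open, the fingers measure 130 mm over their backs; the gripper's body (75 mm by 190 mm) begins 47 mm behind the grasp point.
Start: joints at [-1.274, 0.342, 1.524, -0, 1.275, -0.146], TCP at [0.225, -0.474, 0.235] pointing down, gripper open.
Joint ranges: [-2.53, 2.53], [-0.77, 2.02], [0.04, 2.7], [-1, 4.14], [0.28, 2.66], [-3.11, 3.11]. Speed limits (rad/s): [2.57, 2.57, 3.14, 3.14, 3.14, 3.14].

## Interface

Orientations are given as [roll, pitch, yaw] about the fixed x, y, z axes, in that order (R = Rz(yaw) Ry(pitch) Rx(roll)).
In Python, from cell import robot gives the robot as it stands. The module is installed in compiled form; this text tells all that it offers.
- The arm moves only by the shell command python3 -m jog 'ROWS' [FORCE]. ROWS is JSON, a list that holds one entry, the list of rows, each a list of 5 numbers: the gripper's target within -1 to 1 (fully open at 1, half-way at 0, shut at -1), then the shift along the tool's x, y, z in m, then the turn about the tool's z in rad. A call has 1 to 5 rows; each row is the pose to reach, as a shift and turn from the pose commanded when the call began, along the tool's axes at that moment; what a row does not reach only later rows make up. A row lasts 1/12 s, in which the tool goes at most 41.7 mm and 7.16 degrees, less where a joint would pass 70% of its speed; a pose out of reach is approached as far as the arm can. A call with a gripper value outside its range is refused whole. The fingers move at their own pace and stop on an object; FORCE is the grip in N (left out, the last holds). Time passes only in rows, so rows that repeat a pose let the fingers close. It gives the time, the measured TCP pose, the force, the opening and the grip force at its end, in the units of the state.
- robot.observe(): the state, without advancing time (a new reading comes with each control period).
- robot.read_camera(name): name is "side" or "top"; returns the picture (480x640x3 uint8, red, green, blue); there is no depth.
- robot.camera_model(name): a dict with "camera_matrix" (3x3 intrinsics, pixels), "position" and "attitude" of the camera in the world. Camera axes: x right, y down, z forward; pixel columns grow to the right and rows downward; lengths in m; the calibration is good to about 2 mm. A picture is of the moment at which its call begins. camera_model takes no time and is no camera call.
- robot.hand_in(): hands the job in; it is judged then, once.
The state is a dict: "time": time; "qpos": joint angles; "qvel": joint speeds; "joint_efforts": joint torques, N m; "tool_pos": TCP position; "tool_rot": TCP orientation; "contact_force": force on the tool from outside, world axes, zero at the start; "torque": the same for the moment, N m; "opening": finger opening in m; "grip_force": force on a finger pad.
Only numpy, scipy, OpenCV 4.12 (cv2) and the standard library are available. Lean on these libraries where they do the work, as an engineer would, in place of code of your own. Each camera call takes 0.05 s, during which the arm holds its last target. There are 200 camera calls.

## Task

Take the orange contact probe from its stand and, with the sandwich press still shut, gently touch its tip first onto the yellow spot and then onto the blue spot on the lid. Stand the probe back in its stand and let go of it, then take the lid by its handle, raise it to 45 degrees (half way to upright) and keep holding it there: the lid falls shut by itself, so the program finishes with the gripper still holding the handle. Leave the tin, the mug and the other things on the worktop where they are.

Things in the scene. Friction and masses are not known exactly. Their poses are not given: they have to be found in the camera images.
- press: sandwich press, fixed: black base 220 mm deep, 220 mm wide, with a hinged aluminium lid, 102 mm high shut. Origin under the centre of its base; x points from its front (handle side) to its hinge at the back, y to its left, z up
- lid (a joint): angle of the press lid in rad: 0 shut, grows as the front is raised, stop at 1.40; 0.785 is 45 degrees. Falls shut from any angle when let go (0.5 to 0.8 kg; 2 to 3 N at the handle). A white scale at each hinge ear has a red tick at 45 degrees, met by the lid's red pointer
- lid_handle (a point): middle of the lid's handle, a black round bar 16 mm in diameter along the press's y axis, 136 mm long between its two end arms, 55 mm in front of the lid's front edge (free space behind, below and above the bar). The bar turns between the fingers as the lid swings, so the gripper can go on pointing down. Moves with the lid: shut, it is 280 mm in front of and 22 mm above the hinge axis and 90 mm above the worktop
- lid_hinge (a point): middle of the lid's hinge axis (parallel to the press's y axis), 68 mm above the worktop, fixed to the press
- yellow_spot (a point): centre of the yellow disc, 28 mm across, flush on the flat top of the lid (102 mm above the worktop when shut), left half of the lid seen from the front
- blue_spot (a point): centre of the blue disc, 28 mm across, flush on the lid's top, right half, 110 mm from the yellow one
- stand: probe stand, fixed: grey tube 44 mm across, 70 mm high on a steel disc 68 mm across; a hole 20 mm across, 61 mm deep, open at the top. Origin under its centre
- stand_mouth (a point): centre of the top rim of the stand's tube, 70 mm above the worktop
- probe: orange contact probe, 0.1 kg, loose, upright in the stand: round handle 26 mm across and 70 mm long above a black collar 40 mm across and 6 mm thick that rests on the stand's rim; below the collar a steel shaft 9 mm across and a thin brass pin. Origin at the centre of the collar's underside, z up along the handle
- probe_grip (a point): centre of the probe's round handle (half-way up, on its axis): 41 mm above the underside of the collar, 95 mm above the tip
- probe_tip (a point): tip of the probe's brass pin, 54 mm below the underside of the collar; the pin is sprung and gives way up to 8 mm towards the handle at about 0.6 to 3 N
- probe_collar (a point): centre of the underside of the probe's collar; on the stand's rim when the probe is home
- tuna_tin: round food tin 86 mm across, 40 mm high, loose, bystander; origin under its centre
- mug: white dotted mug with a handle, 93 mm high, loose, bystander; origin under its centre
- sauce: brown sauce bottle with a yellow cap, 63 mm across, 154 mm high, loose, bystander; origin under its centre
- sauce_cup: small clear plastic cup, 67 mm across, 35 mm high, loose, bystander; origin under its centre

How it is judged:
By the outcome, as a careful person would: the job done as asked, in the order asked, and still so for the second after the job is handed in, while the arm keeps its last pose, push and grip.
It also fails if it takes over 72 s, if anything falls off the work surface, if the arm or the gripper's body presses on something with over 40 N, if the wrist force passes 120 N, or if a joint passes its speed limit or range.

## Working session

There is one attempt and no reset: what is moved stays moved. The work goes in short steps, Python scripts to look and compute and a shell command to move; the robot and the scene stay as the last step left them, time stands still between calls to the robot, and variables do not carry over. Pictures are saved under pics/ and viewed, at most 13 in all, crops included, and the job is handed in when it is done.

```bash
mkdir -p pics
python3 - <<'E'
from cell import robot
import cv2
for n in("top","side"):
    im=robot.read_camera(n); cv2.imwrite(f"pics/{n}0.png",im[:,:,::-1]); m=robot.camera_model(n); print(n,m)
print(robot.observe())
E
```

```text
top {'camera_matrix': array([[520.40131496,   0.        , 316.64094769],
       [  0.        , 520.40131496, 246.44007376],
       [  0.        ,   0.        ,   1.        ]]), 'position': array([-0.36334458,  0.50641987,  1.47751774]), 'attitude': array([-2.52238362, -0.0066976 , -2.03654409])}
side {'camera_matrix': array([[534.02099496,   0.        , 319.28381498],
       [  0.        , 534.02099496, 232.23990435],
       [  0.        ,   0.        ,   1.        ]]), 'position': array([0.08813599, 1.17280669, 1.19002826]), 'attitude': array([-2.32854816,  0.01410457, -2.78336225])}
{'time': 0.1, 'qpos': array([-1.27400096e+00,  3.42646401e-01,  1.52493419e+00, -3.27554907e-05,
        1.27540643e+00, -1.45977681e-01]), 'qvel': array([-1.86550305e-03,  1.47692122e-04, -4.55782808e-03,  4.04984334e-05,
       -1.97287020e-03, -5.51710648e-05]), 'joint_efforts': array([ 3.82853817e-03, -4.32003665e+01, -2.44696641e+01,  7.20972405e-02,
        5.25419530e-02, -4.64104096e-05]), 'tool_pos': array([ 0.22484941, -0.47401262,  0.23411347]), 'tool_rot': array([-3.14020855e+00, -1.71835124e-04,  4.42782486e-01]), 'contact_force': array([-0.13483188, -0.17606754, -0.193456  ]), 'torque': array([ 0.01245641,  0.01534717, -0.0185804 ]), 'grip_force': 0.0, 'opening': 0.09181856845592443}
```

View pics/top0.png

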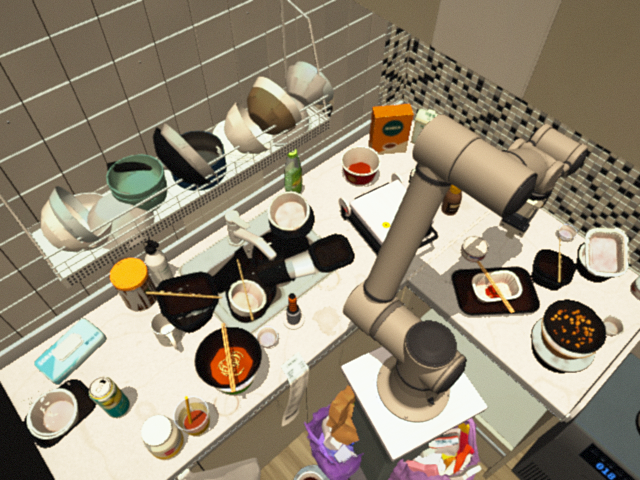

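View pics/side0.png

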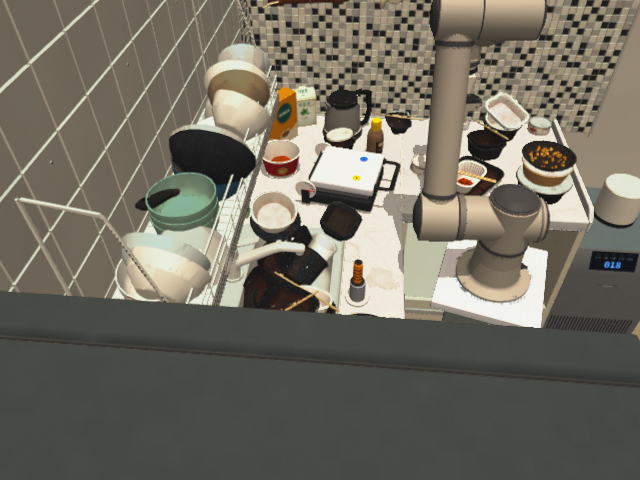

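Top: probe at about (293,303), press around (390,220) partly behind the arm, yellow spot (386,225). Side: probe (357,270), yellow spot (356,178), blue (364,159), handle near (393,175).

```bash
cat > h.py <<'E'
from cell import robot
import cv2, numpy as np
from scipy.spatial.transform import Rotation as R
def cam(n):
    m=robot.camera_model(n); return m["camera_matrix"],m["position"],R.from_euler("xyz",m["attitude"]).as_matrix()
def ray(n,uv):
    K,p,A=cam(n); d=A@np.linalg.inv(K)@np.array([*uv,1.]); return p,d/np.linalg.norm(d)
def plane(n,uv,z):
    p,d=ray(n,uv); return p+d*(z-p[2])/d[2]
def cross(a,b):
    (p,d),(q,e)=ray("top",a),ray("side",b)
    s=np.linalg.lstsq(np.c_[d,-e],q-p,rcond=None)[0]; P,Q=p+d*s[0],q+e*s[1]; return (P+Q)/2,np.linalg.norm(P-Q)
def proj(n,P):
    K,p,A=cam(n); c=K@(A.T@(np.array(P)-p)); return c[:2]/c[2]
def mask(im,lo,hi,box):
    h=cv2.cvtColor(im,cv2.COLOR_RGB2HSV); m=cv2.inRange(h,np.array(lo),np.array(hi)); z=np.zeros_like(m); x0,y0,x1,y1=box; z[y0:y1,x0:x1]=m[y0:y1,x0:x1]; return z
def cen(m):
    v,u=np.nonzero(m); return (np.array([u.mean(),v.mean()]),len(u),(u.min(),v.min(),u.max(),v.max())) if len(u) else None
E
python3 - <<'E'
from h import *
t=robot.read_camera("top"); s=robot.read_camera("side")
O=([3,120,80],[20,255,255]);Y=([22,120,100],[35,255,255]);B=([100,120,80],[125,255,255])
r={}
for k,n,im,c,b in [("yS","side",s,Y,(330,165,375,190)),("bS","side",s,B,(345,145,385,175)),("yT","top",t,Y,(370,210,400,240)),("oS","side",s,O,(340,250,375,295)),("oT","top",t,O,(280,285,305,318))]:
    r[k]=cen(mask(im,*c,b)); print(k,r[k])
for k in("yS","bS"): print(k,plane("side",r[k][0],.102))
print("yT",plane("top",r["yT"][0],.102))
print(cross(r["oT"][0],r["oS"][0]))
for n,im,b in(("top",t,(250,150,450,340)),("side",s,(290,120,430,320))):
    x0,y0,x1,y1=b; cv2.imwrite(f"pics/c_{n}.png",cv2.resize(im[y0:y1,x0:x1,::-1],None,fx=3,fy=3,interpolation=cv2.INTER_CUBIC))
E
```

```text
yS (array([356.2       , 177.26666667]), 30, (np.int64(353), np.int64(175), np.int64(360), np.int64(179)))
bS (array([363.20833333, 158.625     ]), 24, (np.int64(360), np.int64(157), np.int64(366), np.int64(160)))
yT (array([385.71052632, 224.57894737]), 38, (np.int64(382), np.int64(222), np.int64(390), np.int64(227)))
oS (array([357.4601227 , 272.82208589]), 163, (np.int64(353), np.int64(262), np.int64(362), np.int64(283)))
oT (array([292.16842105, 303.83157895]), 95, (np.int64(288), np.int64(297), np.int64(296), np.int64(311)))
yS [ 0.48339384 -0.18891594  0.102     ]
bS [ 0.49251426 -0.29747767  0.102     ]
yT [ 0.48589559 -0.18970272  0.102     ]
(array([0.35001836, 0.2197756 , 0.10484543]), np.float64(0.0005493161850334446))
```

View pics/c_side.png

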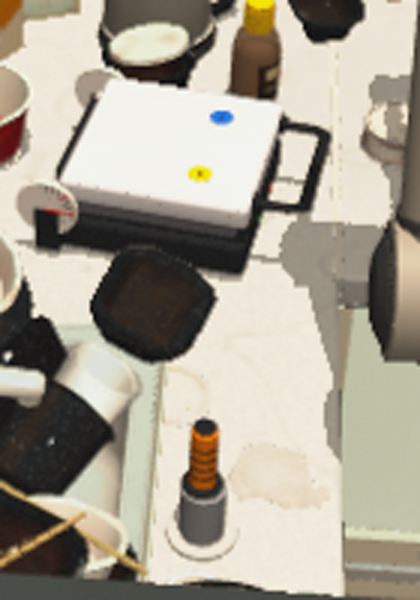

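View pics/c_top.png

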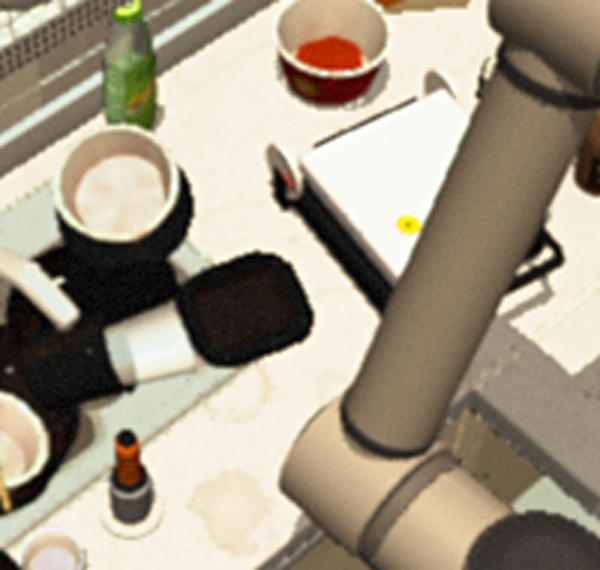

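Both crops: probe upright in its stand, well clear of its neighbours; press handle faces the robot (bar ends in the side picture near (398,165) and (391,189)). The positions agree across views and with the stated sizes. Moving towards the probe around the base.

```bash
python3 -m jog '[[[1,0.034,-0.022,-0.006,0],[1,0.068,-0.044,-0.012,0],[1,0.102,-0.066,-0.018,0],[1,0.136,-0.088,-0.024,0],[1,0.17,-0.11,-0.03,0]]]'
python3 -m jog '[[[1,0.034,-0.022,0,0],[1,0.068,-0.044,0,0],[1,0.102,-0.066,0,0],[1,0.136,-0.088,0,0],[1,0.17,-0.11,0,0]]]'
python3 - <<'E'
from h import *
o=robot.observe(); print(o["tool_pos"],o["tool_rot"],o["qpos"])
print("faucet",cross((265,252),(303,246)))
for uv in((398.3,165),(391,189.3)): print(plane("side",uv,.09))
print("sauce top",plane("side",(377,122),.154))
E
```

```text
time: 0.62
tool_pos: [0.3319, -0.3004, 0.2649]
tool_rot: [-3.141, -0.0, 0.442]
contact_force: [1.0, -0.2, -0.0]
opening: 0.0921
grip_force: 0.0
time: 1.03
tool_pos: [0.4385, -0.128, 0.2648]
tool_rot: [3.141, -0.0, 0.443]
contact_force: [1.1, 0.0, 0.0]
opening: 0.092
grip_force: 0.0
[ 0.43847038 -0.12795139  0.26481513] [ 3.14129060e+00 -1.02676876e-04  4.42703353e-01] [-4.51909795e-01  1.91474482e-01  1.64617297e+00 -1.12953308e-04
  1.30364535e+00  6.76212996e-01]
faucet (array([0.50553459, 0.23485989, 0.17661056]), np.float64(0.012153470372564189))
[ 0.37210834 -0.31800221  0.09      ]
[ 0.36127751 -0.18061192  0.09      ]
sauce top [ 0.49253682 -0.45845717  0.154     ]
```

```bash
python3 -m jog '[[[1,0.007,-0.035,0,0],[1,0.014,-0.07,0,0],[1,0.021,-0.105,0,0],[1,0.028,-0.14,0,0],[1,0.035,-0.176,0,0]]]'
python3 -m jog '[[[1,0.007,-0.035,0,0],[1,0.014,-0.07,0,0],[1,0.021,-0.105,0,0],[1,0.028,-0.14,0,0],[1,0.034,-0.176,0,0]]]'
python3 - <<'E'
from h import *
o=robot.observe(); print(o["tool_pos"],o["tool_rot"])
t=robot.read_camera("top"); s=robot.read_camera("side")
O=([3,120,80],[20,255,255])
a=cen(mask(t,*O,(275,280,310,320)));b=cen(mask(s,*O,(340,250,375,295))); print(a,b)
if a and b: print(cross(a[0],b[0]))
im=np.hstack([cv2.resize(t[180:330,230:360],None,fx=3,fy=3),cv2.resize(s[160:310,300:420],None,fx=3,fy=3)]); cv2.imwrite("pics/p1.png",im[:,:,::-1])
E
```

```text
time: 1.45
tool_pos: [0.3933, 0.0456, 0.2646]
tool_rot: [3.141, 0.0, 0.442]
contact_force: [0.7, 1.0, -0.1]
opening: 0.0918
grip_force: 0.0
time: 1.87
tool_pos: [0.3487, 0.2193, 0.2648]
tool_rot: [3.141, -0.0, 0.443]
contact_force: [0.7, 0.1, -0.2]
opening: 0.092
grip_force: 0.0
[0.34869248 0.21926761 0.26478167] [ 3.14135010e+00 -4.39842031e-04  4.42679470e-01]
(array([292.58536585, 303.7804878 ]), 82, (np.int64(289), np.int64(297), np.int64(296), np.int64(310))) (array([357.32236842, 272.92763158]), 152, (np.int64(353), np.int64(262), np.int64(362), np.int64(282)))
(array([0.35088002, 0.21807249, 0.10236145]), np.float64(0.0006049197747140739))
```

View pics/p1.png

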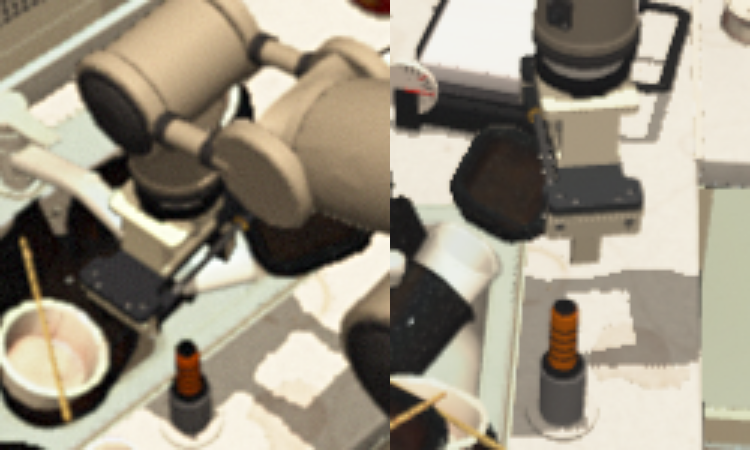

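Gripper hangs above and behind the upright probe (in the side crop, handle directly below the fingers). Descend, close gently.

```bash
python3 -m jog '[[[1,0.0015,0.001,0.035,0],[1,0.0015,0.001,0.07,0],[1,0.0015,0.001,0.105,0],[1,0.0015,0.001,0.14,0],[1,0.0015,0.001,0.164,0]]]'
python3 -m jog '[[[0,0,0,0,0],[0,0,0,0,0],[-0.2,0,0,0,0],[-0.2,0,0,0,0],[-0.2,0,0,0,0]]]' 12
python3 -m jog '[[[-0.7,0,0,0,0],[-0.7,0,0,0,0],[-0.7,0,0,0,0],[-0.7,0,0,0,0],[-0.7,0,0,0,0]]]' 12
```

```text
time: 2.38
tool_pos: [0.3501, 0.2165, 0.0982]
tool_rot: [3.142, 0.003, 0.443]
contact_force: [-0.4, -0.1, -0.1]
opening: 0.0915
grip_force: 0.0
time: 2.8
tool_pos: [0.3523, 0.2178, 0.1022]
tool_rot: [3.141, -0.003, 0.443]
contact_force: [-0.1, -0.2, -0.5]
opening: 0.0631
grip_force: 0.0
time: 3.22
tool_pos: [0.3512, 0.2175, 0.1008]
tool_rot: [3.142, -0.0, 0.443]
contact_force: [0.3, 1.1, 0.0]
opening: 0.0297
grip_force: 0.3
```

```bash
python3 -m jog '[[[-1,0,0,0,0],[-1,0,0,0,0],[-1,0,0,0,0],[-1,0,0,0,0],[-1,0,0,0,0]]]' 25
python3 -m jog '[[[-1,0,0,-0.005,0],[-1,0,0,-0.01,0],[-1,0,0,-0.02,0],[-1,0,0,-0.03,0],[-1,0,0,-0.04,0]]]'
python3 -m jog '[[[-1,0,0,-0.02,0],[-1,0,0,-0.04,0],[-1,0,0,-0.06,0],[-1,0,0,-0.08,0],[-1,0,0,-0.1,0]]]'
python3 -m jog '[[[-1,0,0,0,0],[-1,0,0,0,0],[-1,0,0,0,0]]]'
python3 - <<'E'
from h import *
o=robot.observe(); print(o["tool_pos"],o["tool_rot"],o["contact_force"],o["opening"])
t=robot.read_camera("top"); s=robot.read_camera("side")
p=o["tool_pos"]; tip=p+[0,0,.011-.095]
ut=proj("top",tip).astype(int);us=proj("side",tip).astype(int);print(ut,us)
f=lambda im,u:cv2.resize(im[u[1]-60:u[1]+40,u[0]-45:u[0]+45],None,fx=4,fy=4,interpolation=cv2.INTER_CUBIC)
cv2.imwrite("pics/p2.png",np.hstack([f(t,ut),f(s,us)])[:,:,::-1])
E
```

```text
time: 3.63
tool_pos: [0.3512, 0.2175, 0.1007]
tool_rot: [3.142, 0.0, 0.443]
contact_force: [-0.3, 0.8, 2.2]
opening: 0.0255
grip_force: 25.0
time: 4.05
tool_pos: [0.3512, 0.2174, 0.1414]
tool_rot: [3.141, 0.0, 0.443]
contact_force: [0.2, 0.3, -1.2]
opening: 0.0258
grip_force: 25.0
time: 4.47
tool_pos: [0.351, 0.2173, 0.2421]
tool_rot: [3.141, -0.0, 0.443]
contact_force: [0.6, -0.1, -1.5]
opening: 0.0253
grip_force: 25.0
time: 4.72
tool_pos: [0.3507, 0.2172, 0.2401]
tool_rot: [3.142, 0.001, 0.443]
contact_force: [-0.4, 0.4, -1.0]
opening: 0.0254
grip_force: 25.0
[0.35070782 0.21720408 0.2400708 ] [3.14151385e+00 1.11500015e-03 4.42777664e-01] [-0.429805    0.3897212  -1.00792898] 0.025356701801157754
[292 294] [358 259]
```

View pics/p2.png

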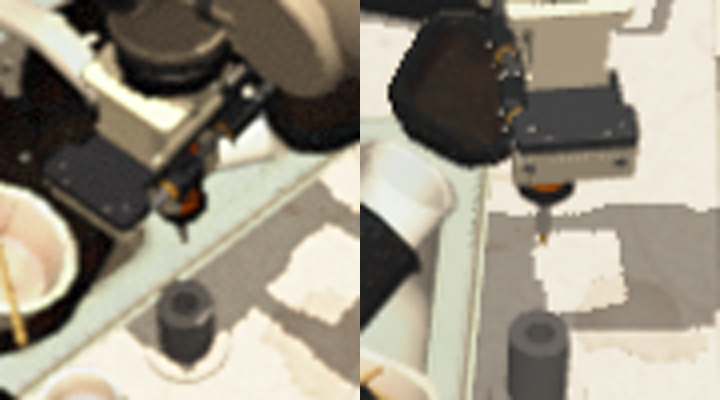

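Probe is held upright; tip in the top crop at (183,238), in the side crop at (543,240); stand mouth empty below.

Run:
```python
from h import *
print("tip",cross((292-45+183/4,294-60+238/4),(358-45+183/4,259-60+240/4)),"mouth",cross((293.75,308.5),(358,281.5)), plane("side",(358,281.5),.07),plane("top",(293.75,308.5),.07))
p=np.array([.351,.2173]);T=np.array([.4846,-.1893])
def tl(d,y=.4427): return np.cos(y)*d[0]+np.sin(y)*d[1], np.sin(y)*d[0]-np.cos(y)*d[1]
print(tl(T-p), tl(np.array([.4925,-.2975])-np.array([.4834,-.1889])))
```

```text
tip (array([0.35106903, 0.21545488, 0.15710615]), np.float64(0.004632355918712553)) mouth (array([0.35002546, 0.21561718, 0.0674154 ]), np.float64(0.005383894680445489)) [0.34696071 0.21984996 0.07      ] [0.35153851 0.21495196 0.07      ]
(np.float64(-0.053458871573197855), np.float64(0.42463474781289423)) (np.float64(-0.03829940345455281), np.float64(0.10202904338973968))
```

```bash
python3 -m jog '[[[-1,-0.004,0.028,0,0],[-1,-0.008,0.057,0,0],[-1,-0.011,0.085,0,0],[-1,-0.014,0.113,0,0],[-1,-0.018,0.142,0,0]]]'
python3 -m jog '[[[-1,-0.004,0.028,0,0],[-1,-0.008,0.057,0,0],[-1,-0.011,0.085,0,0],[-1,-0.014,0.113,0,0],[-1,-0.018,0.142,0,0]]]'
python3 -m jog '[[[-1,-0.004,0.028,0,0],[-1,-0.008,0.06,0,0],[-1,-0.012,0.09,0,0],[-1,-0.015,0.12,0,0],[-1,-0.0175,0.1406,0,0]]]'
python3 -m jog '[[[-1,0,0,0.01,0],[-1,0,0,0.02,0],[-1,0,0,0.03,0],[-1,0,0,0.04,0],[-1,0,0,0.04,0]]]'
python3 -m jog '[[[-1,0,0,0,0],[-1,0,0,0,0],[-1,0,0,0,0]]]'
python3 - <<'E'
from h import *
o=robot.observe(); print(o["tool_pos"],o["contact_force"])
t=robot.read_camera("top"); s=robot.read_camera("side")
p=o["tool_pos"]; tip=p-[0,0,.0847]
ut=proj("top",tip).astype(int);us=proj("side",tip).astype(int);print(tip,ut,us)
Y=([22,120,100],[35,255,255]);c=cen(mask(s,*Y,(330,165,375,190)))
print(c, c and plane("side",c[0],.102))
f=lambda im,u:cv2.resize(im[u[1]-40:u[1]+40,u[0]-45:u[0]+45],None,fx=4,fy=4,interpolation=cv2.INTER_CUBIC)
cv2.imwrite("pics/p3.png",np.hstack([f(t,ut),f(s,us)])[:,:,::-1])
E
```

```text
time: 5.23
tool_pos: [0.3956, 0.0802, 0.2398]
tool_rot: [-3.141, 0.002, 0.443]
contact_force: [0.4, 0.3, -0.7]
opening: 0.0253
grip_force: 25.0
time: 5.65
tool_pos: [0.4402, -0.0558, 0.2397]
tool_rot: [-3.14, 0.001, 0.443]
contact_force: [0.3, 0.5, -0.8]
opening: 0.0256
grip_force: 25.0
time: 6.07
tool_pos: [0.485, -0.1915, 0.2393]
tool_rot: [-3.14, 0.001, 0.441]
contact_force: [-0.0, 0.0, -0.9]
opening: 0.0256
grip_force: 25.0
time: 6.48
tool_pos: [0.4834, -0.1874, 0.198]
tool_rot: [-3.137, 0.003, 0.444]
contact_force: [-0.1, -0.9, -0.9]
opening: 0.0255
grip_force: 25.0
time: 6.73
tool_pos: [0.4851, -0.1889, 0.2014]
tool_rot: [3.14, -0.001, 0.443]
contact_force: [-0.2, 0.4, -0.5]
opening: 0.0255
grip_force: 25.0
[ 0.48514227 -0.18894483  0.2013869 ] [-0.15562464  0.37047138 -0.47470826]
[ 0.48514227 -0.18894483  0.1166869 ] [386 222] [355 173]
(array([356.        , 177.36363636]), 22, (np.int64(353), np.int64(176), np.int64(359), np.int64(179))) [ 0.48385969 -0.1881937   0.102     ]
```

View pics/p3.png

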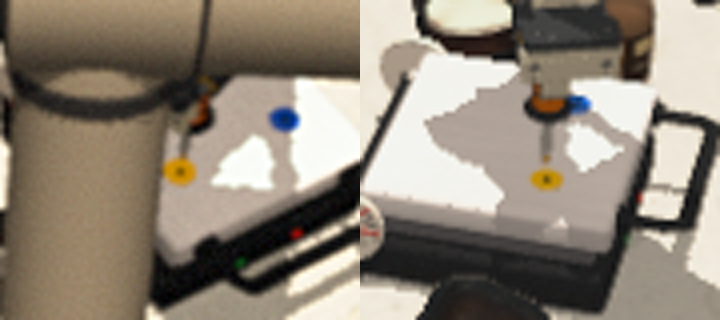

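Tip hangs right over the yellow disc in both views (top crop (180,160) vs disc (180,171); side crop (546,158) vs disc (546,180)). Lowering gently.

```bash
python3 -m jog '[[[-1,0,0,0.004,0],[-1,0,0,0.008,0],[-1,0,0,0.012,0],[-1,0,0,0.014,0],[-1,0,0,0.014,0]]]'
python3 -m jog '[[[-1,0,0,0.001,0],[-1,0,0,0.002,0],[-1,0,0,0.003,0],[-1,0,0,0.003,0],[-1,0,0,0.003,0]]]'
python3 - <<'E'
from h import *
print(cross((412,212),(290+221/3,120+117/3)),plane("top",(412,212),.102))
E
```

```text
time: 7.25
tool_pos: [0.4846, -0.189, 0.1861]
tool_rot: [-3.141, 0.001, 0.443]
contact_force: [0.0, -0.4, 0.2]
opening: 0.0257
grip_force: 25.0
time: 7.67
tool_pos: [0.4848, -0.1892, 0.1838]
tool_rot: [3.141, -0.0, 0.443]
contact_force: [-1.2, 0.8, 1.1]
opening: 0.0255
grip_force: 25.0
(array([ 0.49172751, -0.29795147,  0.10139685]), np.float64(0.002321810388246978)) [ 0.49266605 -0.29830232  0.102     ]
```

```bash
python3 -m jog '[[[-1,0,0,0.001,0],[-1,0,0,0.001,0],[-1,0,0,0.001,0],[-1,0,0,0.001,0]]]'
python3 -m jog '[[[-1,0,0,-0.006,0],[-1,0,0,-0.012,0],[-1,0,0,-0.02,0],[-1,0,0,-0.03,0],[-1,0,0,-0.03,0]]]'
python3 -m jog '[[[-1,-0.008,0.02,0,0],[-1,-0.016,0.041,0,0],[-1,-0.024,0.061,0,0],[-1,-0.032,0.081,0,0],[-1,-0.0398,0.1015,0,0]]]'
python3 -m jog '[[[-1,0,0,0.004,0],[-1,0,0,0.008,0],[-1,0,0,0.012,0],[-1,0,0,0.012,0],[-1,0,0,0.012,0]]]'
python3 - <<'E'
from h import *
o=robot.observe(); print(o["tool_pos"],o["contact_force"])
t=robot.read_camera("top"); s=robot.read_camera("side")
p=o["tool_pos"]; tip=p-[0,0,.0847]
ut=proj("top",tip).astype(int);us=proj("side",tip).astype(int);print(tip,ut,us)
f=lambda im,u:cv2.resize(im[u[1]-40:u[1]+40,u[0]-45:u[0]+45],None,fx=4,fy=4,interpolation=cv2.INTER_CUBIC)
cv2.imwrite("pics/p4.png",np.hstack([f(t,ut),f(s,us)])[:,:,::-1])
E
```

```text
time: 8.0
tool_pos: [0.4849, -0.1892, 0.1828]
tool_rot: [3.141, -0.0, 0.443]
contact_force: [-0.7, 0.0, 0.5]
opening: 0.0256
grip_force: 25.0
time: 8.42
tool_pos: [0.4859, -0.1897, 0.2153]
tool_rot: [3.138, -0.002, 0.443]
contact_force: [-0.3, -0.4, -0.6]
opening: 0.0258
grip_force: 25.0
time: 8.83
tool_pos: [0.4923, -0.2989, 0.213]
tool_rot: [3.141, -0.0, 0.443]
contact_force: [0.3, 0.9, -0.3]
opening: 0.0258
grip_force: 25.0
time: 9.25
tool_pos: [0.4923, -0.2968, 0.2005]
tool_rot: [-3.141, 0.0, 0.444]
contact_force: [0.6, -0.4, -0.5]
opening: 0.0256
grip_force: 25.0
[ 0.492261   -0.29683032  0.20048803] [ 0.64627218 -0.37422375 -0.46363734]
[ 0.492261   -0.29683032  0.11578803] [412 209] [363 155]
```

View pics/p4.png

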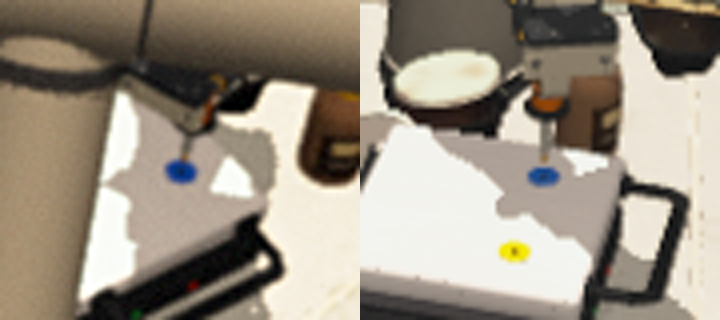

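Tip is over the blue disc in both views (top crop (183,160) over (181,172); side crop (543,157) over (543,176)). Gentle press, then lift and retreat.

```bash
python3 -m jog '[[[-1,0,0,0.004,0],[-1,0,0,0.008,0],[-1,0,0,0.012,0],[-1,0,0,0.014,0],[-1,0,0,0.014,0]]]'
python3 -m jog '[[[-1,0,0,0.001,0],[-1,0,0,0.002,0],[-1,0,0,0.003,0],[-1,0,0,0.003,0],[-1,0,0,0.003,0]]]'
python3 -m jog '[[[-1,0,0,0.001,0],[-1,0,0,0.001,0],[-1,0,0,0.001,0],[-1,0,0,0.001,0]]]'
```

```text
time: 9.77
tool_pos: [0.4921, -0.2977, 0.186]
tool_rot: [-3.141, 0.0, 0.443]
contact_force: [-0.2, 0.1, -0.1]
opening: 0.0251
grip_force: 25.0
time: 10.18
tool_pos: [0.4924, -0.2979, 0.1838]
tool_rot: [3.141, -0.0, 0.443]
contact_force: [-0.4, 0.2, 0.5]
opening: 0.0259
grip_force: 25.0
time: 10.52
tool_pos: [0.4924, -0.298, 0.1828]
tool_rot: [3.141, -0.0, 0.443]
contact_force: [-0.3, 0.2, 2.4]
opening: 0.0254
grip_force: 25.0
```

```bash
python3 -m jog '[[[-1,0,0,-0.01,0],[-1,0,0,-0.02,0],[-1,0,0,-0.035,0],[-1,0,0,-0.05,0],[-1,0,0,-0.06,0]]]'
python3 -m jog '[[[-1,0.006,-0.035,0,0],[-1,0.012,-0.07,0,0],[-1,0.018,-0.105,0,0],[-1,0.024,-0.14,0,0],[-1,0.031,-0.1754,0,0]]]'
python3 -m jog '[[[-1,0.006,-0.035,0,0],[-1,0.012,-0.07,0,0],[-1,0.018,-0.105,0,0],[-1,0.024,-0.14,0,0],[-1,0.031,-0.1754,0,0]]]'
python3 -m jog '[[[-1,0.006,-0.035,0,0],[-1,0.013,-0.075,0,0],[-1,0.02,-0.115,0,0],[-1,0.026,-0.15,0,0],[-1,0.0312,-0.1754,0,0]]]'
python3 -m jog '[[[-1,0,0,0,0],[-1,0,0,0,0],[-1,0,0,0,0],[-1,0,0,0,0],[-1,0,0,0,0]]]'
python3 - <<'E'
from h import *
o=robot.observe(); print(o["tool_pos"],o["tool_rot"],o["contact_force"])
E
```

```text
time: 10.93
tool_pos: [0.4929, -0.2983, 0.2453]
tool_rot: [3.139, -0.001, 0.443]
contact_force: [-0.2, -0.2, -0.1]
opening: 0.0257
grip_force: 25.0
time: 11.35
tool_pos: [0.4445, -0.1249, 0.2434]
tool_rot: [3.141, -0.001, 0.442]
contact_force: [0.1, 0.7, -0.0]
opening: 0.0255
grip_force: 25.0
time: 11.77
tool_pos: [0.3974, 0.047, 0.2436]
tool_rot: [3.141, -0.001, 0.442]
contact_force: [-0.0, -0.6, -1.1]
opening: 0.0257
grip_force: 25.0
time: 12.18
tool_pos: [0.3499, 0.22, 0.2436]
tool_rot: [-3.141, -0.002, 0.444]
contact_force: [1.3, 0.6, -1.0]
opening: 0.0252
grip_force: 25.0
time: 12.6
tool_pos: [0.3515, 0.2165, 0.2428]
tool_rot: [3.141, -0.0, 0.441]
contact_force: [-0.3, 0.2, -0.8]
opening: 0.0253
grip_force: 25.0
[0.35151462 0.2165472  0.24283087] [ 3.14126179e+00 -1.15411106e-04  4.40907391e-01] [-0.26578614  0.18316653 -0.83890828]
```

```bash
python3 -m jog '[[[-1,0,-0.0005,0.03,0],[-1,0,-0.0005,0.06,0],[-1,0,-0.0005,0.08,0],[-1,0,-0.0005,0.08,0],[-1,0,-0.0005,0.08,0]]]'
python3 -m jog '[[[-1,0,0,0.01,0],[-1,0,0,0.02,0],[-1,0,0,0.03,0],[-1,0,0,0.04,0],[-1,0,0,0.05,0]]]'
python3 -m jog '[[[-1,0,0,0.004,0],[-1,0,0,0.008,0],[-1,0,0,0.01,0],[-1,0,0,0.01,0],[-1,0,0,0.01,0]]]'
```

```text
time: 13.02
tool_pos: [0.3509, 0.2172, 0.1625]
tool_rot: [3.142, 0.002, 0.441]
contact_force: [0.9, -0.4, -0.1]
opening: 0.0257
grip_force: 25.0
time: 13.43
tool_pos: [0.3526, 0.2182, 0.1141]
tool_rot: [3.141, -0.004, 0.442]
contact_force: [-0.0, -0.4, 0.2]
opening: 0.0255
grip_force: 25.0
time: 13.85
tool_pos: [0.3513, 0.218, 0.1032]
tool_rot: [3.141, -0.001, 0.443]
contact_force: [0.9, -0.5, -1.4]
opening: 0.0255
grip_force: 25.0
```

```bash
python3 -m jog '[[[-1,0,0,0.001,0],[-1,0,0,0.002,0],[-1,0,0,0.0025,0],[-1,0,0,0.0025,0],[-1,0,0,0.0025,0]]]'
python3 -m jog '[[[0,0,0,0,0],[0.3,0,0,0,0],[0.5,0,0,0,0],[0.5,0,0,0,0],[0.5,0,0,0,0]]]'
python3 -m jog '[[[0.5,0,0,-0.01,0],[0.5,0,0,-0.03,0],[0.5,0,0,-0.06,0],[0.5,0,0,-0.1,0],[0.5,0,0,-0.14,0]]]'
python3 - <<'E'
from h import *
o=robot.observe(); print(o["tool_pos"],o["tool_rot"],o["qpos"])
t=robot.read_camera("top"); s=robot.read_camera("side")
O=([3,120,80],[20,255,255])
a=cen(mask(t,*O,(275,280,310,320)));b=cen(mask(s,*O,(340,250,375,295))); print(a,b)
if a and b: print(cross(a[0],b[0]))
im=np.hstack([cv2.resize(t[260:340,250:340],None,fx=4,fy=4),cv2.resize(s[230:310,310:400],None,fx=4,fy=4)]); cv2.imwrite("pics/p5.png",im[:,:,::-1])
E
```

```text
time: 14.27
tool_pos: [0.3511, 0.218, 0.1007]
tool_rot: [3.141, -0.001, 0.443]
contact_force: [-1.8, -0.2, 5.5]
opening: 0.0255
grip_force: 25.0
time: 14.68
tool_pos: [0.3508, 0.2179, 0.1001]
tool_rot: [3.142, 0.0, 0.443]
contact_force: [0.5, -0.5, 0.5]
opening: 0.0546
grip_force: 0.0
time: 15.1
tool_pos: [0.3501, 0.2176, 0.2413]
tool_rot: [-3.142, 0.002, 0.443]
contact_force: [1.2, 0.5, 0.6]
opening: 0.069
grip_force: 0.0
[0.35009468 0.21762965 0.24132595] [-3.14151768e+00  2.11049769e-03  4.42780023e-01] [ 3.69819689e-01  1.28625710e-01  1.79119399e+00 -8.40764525e-05
  1.22388330e+00  1.49786474e+00]
(array([292.83333333, 303.        ]), 90, (np.int64(284), np.int64(287), np.int64(296), np.int64(310))) (array([357.00621118, 272.2484472 ]), 161, (np.int64(353), np.int64(261), np.int64(362), np.int64(282)))
(array([0.35242252, 0.21649032, 0.10308857]), np.float64(0.0009220948934499158))
```

View pics/p5.png

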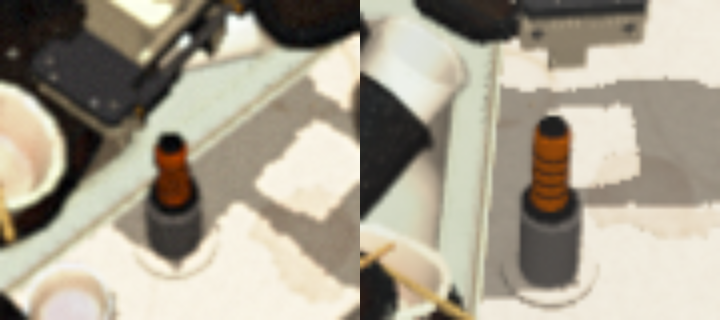

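Probe stands home in the stand, released and upright, gripper above it. Moving to the press, turning the fingers across the bar.

```bash
python3 -m jog '[[[0,-0.004,0.029,0,-0.12],[0,-0.008,0.058,0,-0.24],[0,-0.012,0.087,0,-0.36],[0,-0.016,0.116,0,-0.48],[0,-0.0193,0.1446,0,-0.6]]]'
python3 -m jog '[[[-0.1,-0.0195,0.0217,0,-0.122],[-0.1,-0.039,0.0434,0,-0.244],[-0.1,-0.0585,0.065,0,-0.366],[-0.1,-0.078,0.087,0,-0.488],[-0.1,-0.0977,0.1084,0,-0.609]]]'
python3 - <<'E'
from h import *
o=robot.observe(); print(o["tool_pos"],o["tool_rot"],o["opening"])
t=robot.read_camera("top"); s=robot.read_camera("side")
im=np.hstack([cv2.resize(t[190:270,380:470],None,fx=4,fy=4,interpolation=cv2.INTER_CUBIC),cv2.resize(s[140:220,335:425],None,fx=4,fy=4,interpolation=cv2.INTER_CUBIC)]); cv2.imwrite("pics/p6.png",im[:,:,::-1])
E
```

```text
time: 15.62
tool_pos: [0.3942, 0.081, 0.2398]
tool_rot: [-3.141, 0.0, 1.01]
contact_force: [0.3, 0.9, -0.2]
opening: 0.0466
grip_force: 0.0
time: 16.03
tool_pos: [0.4332, -0.0592, 0.2397]
tool_rot: [-3.141, -0.0, 1.603]
contact_force: [-0.3, 1.0, 0.3]
opening: 0.0408
grip_force: 0.0
[ 0.43323524 -0.05922615  0.23965314] [-3.14080052e+00 -2.79637441e-04  1.60308784e+00] 0.0408433782315808
```

View pics/p6.png

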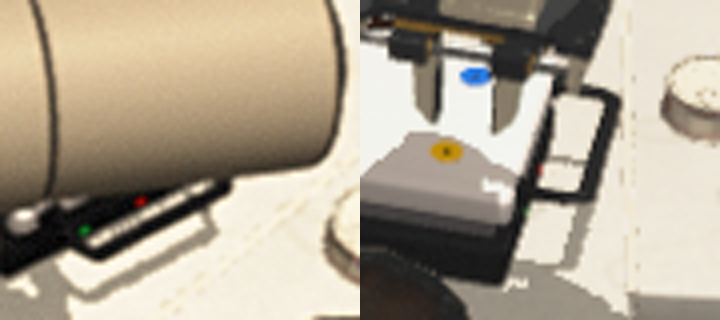

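The bar shows in the side crop from (610,100) to (588,190), and in the top crop from (228,182) to (103,248).

Run:
```python
from h import *
S=[(397.5,165),(392,187.5)];T=[(437,235.5),(405.75,252)]
for a,b in zip(T,S): print(cross(a,b),plane("top",a,.09)[:2],plane("side",b,.09)[:2])
# side: dark-run centre across the bar, per row
s=robot.read_camera("side"); g=cv2.cvtColor(s,cv2.COLOR_RGB2GRAY)
P=[]
for v in range(168,186):
    r=np.nonzero(g[v,385:408]<70)[0]+385
    if len(r) and r[0]>385: P.append(plane("side",(r.mean(),v),.09)[:2])
P=np.array(P); c,m=P.mean(0),np.linalg.svd(P-P.mean(0))[2][0]; print(len(P),c,m, "x at y=-.249:",c[0]+m[0]/m[1]*(-.249-c[1]))
o=robot.observe(); print(o["tool_pos"],o["tool_rot"])
```

```text
(array([ 0.37823921, -0.32700778,  0.08446327]), np.float64(0.004568020599775132)) [ 0.37773979 -0.32511485] [ 0.3746996  -0.31708853]
(array([ 0.36356186, -0.19367834,  0.09029599]), np.float64(0.0065852651517089135)) [ 0.36723928 -0.19572847] [ 0.36062567 -0.19079773]
18 [ 0.36821912 -0.25100498] [ 0.08334143 -0.99652105] x at y=-.249: 0.3680514360940763
[ 0.43333187 -0.05929551  0.23943746] [-3.14035091e+00 -3.23711708e-04  1.59325560e+00]
```

```bash
python3 -m jog '[[[-0.1,-0.038,-0.013,0,-0.06],[-0.1,-0.076,-0.026,0,-0.06],[-0.1,-0.114,-0.039,0,-0.06],[-0.1,-0.152,-0.052,0,-0.06],[-0.1,-0.19,-0.065,0,-0.06]]]'
python3 -m jog '[[[-0.1,0,0,0.03,0],[-0.1,0,0,0.06,0],[-0.1,0,0,0.09,0],[-0.1,0,0,0.09,0],[-0.1,0,0,0.09,0]]]'
python3 - <<'E'
from h import *
o=robot.observe(); print(o["tool_pos"],o["tool_rot"],o["qpos"])
t=robot.read_camera("top"); s=robot.read_camera("side")
im=np.hstack([cv2.resize(t[190:270,380:470],None,fx=4,fy=4,interpolation=cv2.INTER_CUBIC),cv2.resize(s[120:200,345:435],None,fx=4,fy=4,interpolation=cv2.INTER_CUBIC)]); cv2.imwrite("pics/p7.png",im[:,:,::-1])
E
```

```text
time: 16.6
tool_pos: [0.3727, -0.2496, 0.24]
tool_rot: [-3.142, -0.001, 1.656]
contact_force: [1.4, -0.2, 0.7]
opening: 0.0414
grip_force: 0.0
time: 17.02
tool_pos: [0.3729, -0.248, 0.1496]
tool_rot: [-3.139, -0.003, 1.657]
contact_force: [0.2, -0.2, -0.6]
opening: 0.041
grip_force: 0.0
[ 0.37292052 -0.24802416  0.14958795] [-3.13918165e+00 -2.93388925e-03  1.65670292e+00] [-7.58434633e-01  3.01240200e-01  1.84857487e+00  1.74531582e-04
  9.95572217e-01 -8.44439993e-01]
```

View pics/p7.png

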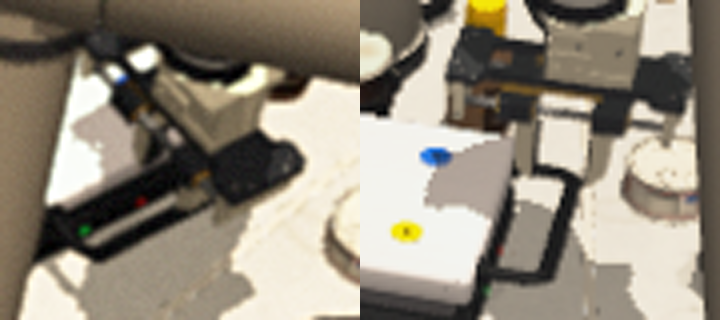

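Fingers straddle the bar line just above it (side crop: fingertips at (527,172) and (600,175), bar between them below; top crop agrees). Lower and close.

```bash
python3 -m jog '[[[-0.1,-0.006,-0.0025,0.015,0],[-0.1,-0.006,-0.0025,0.03,0],[-0.1,-0.006,-0.0025,0.045,0],[-0.1,-0.006,-0.0025,0.06,0],[-0.1,-0.006,-0.0025,0.0705,0]]]'
python3 -m jog '[[[-0.4,0,0,0,0],[-0.5,0,0,0,0],[-0.5,0,0,0,0],[-0.5,0,0,0,0],[-0.5,0,0,0,0]]]' 20
python3 -m jog '[[[-1,0,0,0,0],[-1,0,0,0,0],[-1,0,0,0,0],[-1,0,0,0,0],[-1,0,0,0,0]]]' 25
```

```text
time: 17.53
tool_pos: [0.3725, -0.2561, 0.0806]
tool_rot: [3.14, 0.002, 1.657]
contact_force: [-0.8, 0.8, 0.1]
opening: 0.0415
grip_force: 0.0
time: 17.95
tool_pos: [0.372, -0.2561, 0.0807]
tool_rot: [3.14, 0.002, 1.657]
contact_force: [0.0, -0.1, -0.6]
opening: 0.0235
grip_force: 0.0
time: 18.37
tool_pos: [0.37, -0.256, 0.0802]
tool_rot: [-3.139, 0.0, 1.658]
contact_force: [-8.8, -2.4, 6.9]
opening: 0.0149
grip_force: 25.0
```

```bash
python3 -m jog '[[[-1,0,-0.001,0,0],[-1,0,-0.002,0,0],[-1,0,-0.002,0,0]]]' 30
python3 - <<'E'
from h import *
o=robot.observe(); print(o["tool_pos"],o["tool_rot"],o["contact_force"])
r,f=np.hypot(.28,.022),np.arctan2(.022,.28)
P=[(-r*np.cos(f+a),r*np.sin(f+a)) for a in np.linspace(0,.785,21)]
P=np.array(P)
for k in range(0,20,5): print([(round(a,4),round(-b,4)) for a,b in P[k+1:k+6]-P[k]])
E
```

```text
time: 18.62
tool_pos: [0.37, -0.2561, 0.0802]
tool_rot: [3.14, 0.001, 1.657]
contact_force: [1.6, 1.9, 5.2]
opening: 0.0151
grip_force: 30.0
[ 0.36996496 -0.25607666  0.08022478] [3.14014233e+00 9.07087144e-04 1.65691160e+00] [1.59289506 1.871111   5.17225949]
[(np.float64(0.0011), np.float64(-0.011)), (np.float64(0.0026), np.float64(-0.0219)), (np.float64(0.0045), np.float64(-0.0327)), (np.float64(0.0069), np.float64(-0.0435)), (np.float64(0.0097), np.float64(-0.0542))]
[(np.float64(0.0032), np.float64(-0.0105)), (np.float64(0.0068), np.float64(-0.021)), (np.float64(0.0108), np.float64(-0.0312)), (np.float64(0.0152), np.float64(-0.0413)), (np.float64(0.02), np.float64(-0.0513))]
[(np.float64(0.0052), np.float64(-0.0097)), (np.float64(0.0108), np.float64(-0.0192)), (np.float64(0.0167), np.float64(-0.0285)), (np.float64(0.023), np.float64(-0.0376)), (np.float64(0.0297), np.float64(-0.0464))]
[(np.float64(0.007), np.float64(-0.0085)), (np.float64(0.0143), np.float64(-0.0168)), (np.float64(0.0219), np.float64(-0.0247)), (np.float64(0.0299), np.float64(-0.0324)), (np.float64(0.0381), np.float64(-0.0397))]
```

```bash
python3 -m jog '[[[-1,0,0.0011,-0.011,0],[-1,0,0.0026,-0.0219,0],[-1,0,0.0045,-0.0327,0],[-1,0,0.0069,-0.0435,0],[-1,0,0.0097,-0.0542,0]]]'
```

```text
time: 19.03
tool_pos: [0.379, -0.2553, 0.134]
tool_rot: [-3.141, 0.0, 1.657]
contact_force: [2.0, -2.6, -4.1]
opening: 0.015
grip_force: 30.0
```

```bash
python3 -m jog '[[[-1,0,0.0032,-0.0105,0],[-1,0,0.0068,-0.021,0],[-1,0,0.0108,-0.0312,0],[-1,0,0.0152,-0.0413,0],[-1,0,0.02,-0.0513,0]]]'
python3 -m jog '[[[-1,0,0.0052,-0.0097,0],[-1,0,0.0108,-0.0192,0],[-1,0,0.0167,-0.0285,0],[-1,0,0.023,-0.0376,0],[-1,0,0.0297,-0.0464,0]]]'
python3 -m jog '[[[-1,0,0.007,-0.0085,0],[-1,0,0.0143,-0.0168,0],[-1,0,0.0219,-0.0247,0],[-1,0,0.0299,-0.0324,0],[-1,0,0.0381,-0.0397,0]]]'
python3 -m jog '[[[-1,0,0,0,0],[-1,0,0,0,0],[-1,0,0,0,0],[-1,0,0,0,0],[-1,0,0,0,0]]]'
python3 - <<'E'
from h import *
o=robot.observe(); p=o["tool_pos"]; print(p,o["tool_rot"],o["contact_force"],o["opening"])
d=(p-np.array([.36996,-.25608,.08022])); u=d[:2]@[.9965,.083]
print("lid deg",np.degrees(np.arctan2(.022+d[2],.28-u)-np.arctan2(.022,.28)), "r",np.hypot(.022+d[2],.28-u))
t=robot.read_camera("top"); s=robot.read_camera("side")
im=np.hstack([cv2.resize(t[150:250,320:420],None,fx=4,fy=4,interpolation=cv2.INTER_CUBIC),cv2.resize(s[120:220,280:380],None,fx=4,fy=4,interpolation=cv2.INTER_CUBIC)]); cv2.imwrite("pics/p8.png",im[:,:,::-1])
E
```

```text
time: 19.45
tool_pos: [0.3979, -0.2539, 0.1851]
tool_rot: [-3.138, 0.0, 1.657]
contact_force: [-3.8, -4.1, -2.7]
opening: 0.015
grip_force: 30.0
time: 19.87
tool_pos: [0.4258, -0.2517, 0.2318]
tool_rot: [-3.134, 0.001, 1.657]
contact_force: [-11.5, -4.8, 5.7]
opening: 0.0151
grip_force: 30.0
time: 20.28
tool_pos: [0.4628, -0.2489, 0.2731]
tool_rot: [-3.133, 0.003, 1.656]
contact_force: [-15.8, -3.3, 14.3]
opening: 0.015
grip_force: 30.0
time: 20.7
tool_pos: [0.463, -0.2489, 0.2731]
tool_rot: [-3.135, 0.003, 1.656]
contact_force: [-18.3, -2.2, 16.7]
opening: 0.0147
grip_force: 30.0
[ 0.46300491 -0.24888935  0.27313062] [-3.13479769e+00  3.12554686e-03  1.65624118e+00] [-18.27150841  -2.23155207  16.72127845] 0.01469494162130779
lid deg 44.52792919749723 r 0.28467079147426066
```

View pics/p8.png

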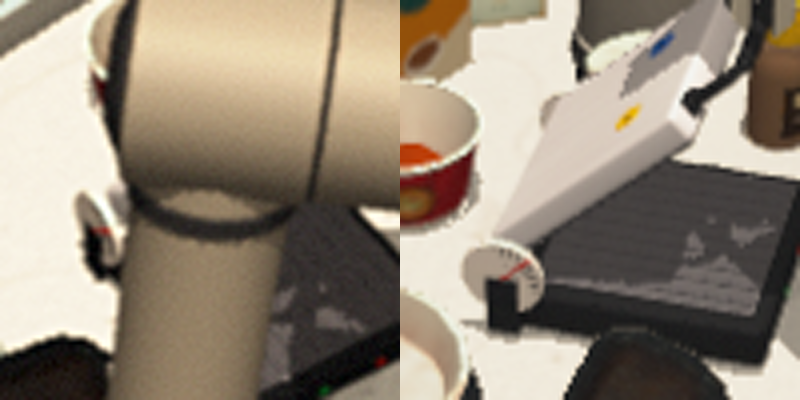

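Lid is up near 45°: in the side crop the pointer lies on the red tick at (515,268), yellow spot at (627,118). I'll ease the radial press by moving outward a few mm, then measure the angle from the spots.

```bash
python3 -m jog '[[[-1,0,-0.001,-0.001,0],[-1,0,-0.002,-0.0024,0],[-1,0,-0.002,-0.0024,0],[-1,0,-0.002,-0.0024,0],[-1,0,-0.002,-0.0024,0]]]'
python3 - <<'E'
from h import *
o=robot.observe(); p=o["tool_pos"]; print(p,o["contact_force"])
s=robot.read_camera("side")
X=np.array([.9965,.083,0]);Yv=np.array([-.083,.9965,0]); H=np.array([.3695,-.256,.068])+.28*X
for nm,c,P in(("y",([20,120,80],[35,255,255]),[.4842,-.1889,.102]),("b",([100,120,60],[125,255,255]),[.4923,-.298,.102])):
    m=cen(mask(s,*c,(325,122,352,158))); print(nm,m)
    if not m: continue
    P=np.array(P); q,d=ray("side",m[0]); Q=q+d*((P-q)@Yv)/(d@Yv)-H; P=P-H
    print("deg",np.degrees(np.arctan2(Q[2],-Q@X)-np.arctan2(P[2],-P@X)),"r",np.hypot(Q[2],Q@X),np.hypot(P[2],P@X))
E
```

```text
time: 21.22
tool_pos: [0.4634, -0.2488, 0.2736]
tool_rot: [-3.139, 0.002, 1.657]
contact_force: [-5.5, -5.1, 2.4]
opening: 0.0153
grip_force: 30.0
[ 0.4634271  -0.24882154  0.27364866] [-5.48541326 -5.10061199  2.44266428]
y (array([336.4       , 148.66666667]), 15, (np.int64(334), np.int64(146), np.int64(339), np.int64(151)))
deg 43.87269923639671 r 0.16428149040335255 0.16367483288596935
b (array([344.83333333, 130.5       ]), 6, (np.int64(343), np.int64(129), np.int64(346), np.int64(132)))
deg 43.73430384653266 r 0.16530993089365753 0.1646371527645643
```

```bash
python3 -m jog '[[[-1,0,0.001,-0.001,0],[-1,0,0.0019,-0.0018,0],[-1,0,0.0019,-0.0018,0],[-1,0,0.0019,-0.0018,0],[-1,0,0.0019,-0.0018,0]]]'
python3 - <<'E'
from h import *
o=robot.observe(); p=o["tool_pos"]
d=(p-np.array([.36996,-.25608,.08022])); u=d[:2]@[.9965,.083]
print("lid deg",np.degrees(np.arctan2(.022+d[2],.28-u)-np.arctan2(.022,.28)))
s=robot.read_camera("side"); cv2.imwrite("pics/p9.png",cv2.resize(s[150:210,280:360],None,fx=8,fy=8,interpolation=cv2.INTER_CUBIC)[:,:,::-1])
E
```

```text
time: 21.68
tool_pos: [0.4654, -0.2487, 0.2755]
tool_rot: [-3.139, 0.002, 1.657]
contact_force: [-4.5, -5.1, 2.3]
opening: 0.0148
grip_force: 30.0
lid deg 45.19899896622403
```

View pics/p9.png

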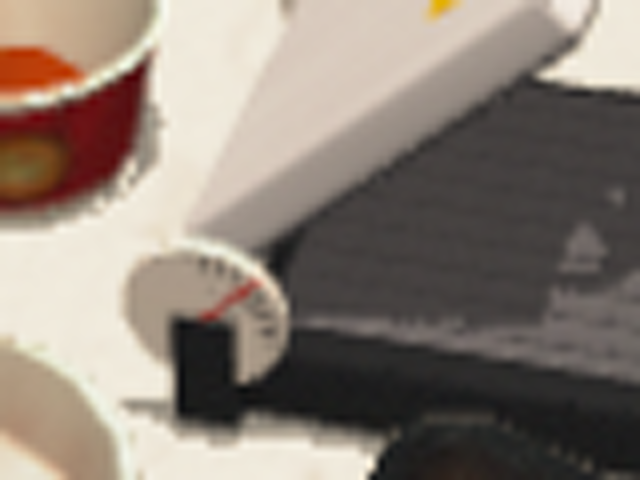

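The red pointer runs in line with the red tick, with one continuous red line from (205,318) to (258,282). The lid is at 45° and held, so I'm handing in.

```bash
python3 -c "
from cell import robot
print(robot.hand_in())"
```

```text
the job is handed in; nothing more can be done
None
```

The job is handed in: the probe touched yellow and then blue, is back in its stand and released, and the gripper is holding the lid at about 45° (45.2° by tool position, pointer on the red tick); nothing else was handled or seen to move, though I did not re-measure the bystanders.

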